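Kit the four press parts into their colour-coded saucers

ROBOT

A 6-joint arm with a two-finger parallel gripper is mounted at the origin on a cart in front of the work surface, level with it; the furniture and walls round the work are solid. World frame = base frame: x ahead of the robot, y to its left, z up, the work surface at z = 0. Lengths are in m, angles in degrees, forces in N, time in s.
With the tool pointing down it reaches from about 0.35 to 0.875 m from the base axis. Payload 15.5 kg.
Tool frame: the origin (TCP) lies between the finger pads; the fingertips stand 14 mm ahead of it and the grasp point (between the pads) lies 5 mm behind it; z points along the fingers, y is the line along which they close (so a half turn about z gives the same grasp; the last joint's range is limited). The gripper opens to 85 mm and grips with 20 to 120 N. Pads are 22 mm wide; open, the fingers measure 114 mm over their backs; the gripper's body (76 mm by 85 mm) begins 54 mm behind the grasp point. The pads swing forward as they close: fully open they stand 13 mm farther back than shut.
Start: joints at [-71.476, 28.281, 77.091, -0, 74.628, -5.472], TCP at [0.254, -0.571, 0.245] pointing down, gripper open.
Joint ranges: [-166.48, 166.48], [-47.26, 123.95], [12.59, 153.08], [-70.14, 250.14], [6.76, 159.57], [-176.63, 176.63]. Speed limits (degrees/s): [108.29, 108.29, 147.25, 172.46, 172.46, 172.46].

INTERFACE

Orientations are given as a 3x3 rotation matrix whose columns are the frame's x, y, z axes.
In Python, from cell import sensors, capture, camera_params, workorder gives the robot as it stands.
- The arm moves only by the tool servo_tool, never from a script. Its argument "rows" is a list of rows, each an object of numbers: "wx", "wy", "wz": the turn, a rotation vector about the tool's x, y, z in degrees; "x", "y", "z": the shift along the tool's x, y, z in mm; "jaw": the closure, from 0 (fully open) to 1 (shut). A call has 1 to 12 rows; each row is the pose to reach, as a shift and turn from the pose commanded when the call began, along the tool's axes at that moment; what a row does not reach only later rows make up. A row lasts 1/12 s, in which the tool goes at most 41.7 mm and 7.16 degrees, less where a joint would pass 70% of its speed; a pose out of reach is approached as far as the arm can. A call with a gripper value outside its range is refused whole. The fingers move at their own pace and stop on an object; "newtons" is the grip in N (left out, the last holds). Time passes only in rows, so rows that repeat a pose let the fingers close. It gives the time, the measured TCP pose, the force, the opening and the grip force at its end, in the units of the state.
- sensors.sense(): the state, without advancing time (a new reading comes with each control period).
- capture(name): name is "side" or "top"; returns the picture (480x640x3 uint8, blue, green, red); there is no depth.
- camera_params(name): a dict with "fx", "fy", "cx", "cy" (pixels), "rvec" (rotation vector, rad) and "tvec" (3), from world to camera coordinates, as OpenCV has them. Camera axes: x right, y down, z forward; pixel columns grow to the right and rows downward; lengths in m; the calibration is good to about 2 mm. A picture is of the moment at which its call begins. camera_params takes no time and is no camera call.
- workorder.hand_in(): hands the job in; it is judged then, once.
The state is a dict: "time_s": time; "joints": joint angles; "qvel": joint speeds; "joint_efforts": joint torques, N m; "tool_pos": TCP position; "eef_rot": TCP orientation; "force": force on the tool from outside, world axes, zero at the start; "torque": the same for the moment, N m; "gripper_width": opening from 0.0 (shut) to 1.0 (fully open); "grasp_force": force on a finger pad.
Only numpy, scipy, OpenCV 4.12 (cv2) and the standard library are available. Lean on these libraries where they do the work, as an engineer would, in place of code of your own. Each camera call takes 0.05 s, during which the arm holds its last target. There are 200 camera calls.

TASK

Lay out the press-repair kit: of the things scattered on the left of the bench, pick out the four round machine parts and put each in its own coloured saucer - the thick steel ring with the black screws in the red one, the larger ball bearing in the blue one, the smaller ball bearing in the yellow one, and the bronze bush, standing on its flange, in the green one. Set each part down in the middle of its saucer (within about 10 mm), flat on the floor and the same way up as it is now, never tipping one over. Leave the hexagon nut and the roll of black tape where they lie.

Things in the scene. Friction and masses are not known exactly. Their poses are not given: they have to be found in the camera images.
- die_ring: thick plain grey steel ring with four small black screws on its top, 62 mm across, 22 mm high (24 mm over the screw heads), bore about 34 mm; lies flat; origin at the centre of its underside, z axis up
- large_bearing: the larger of two ball bearings (light steel rings, dark seal between them), 52 mm across, 14 mm high; lies flat; origin at the centre of its underside, z axis up
- small_bearing: the smaller of two ball bearings (light steel rings, dark seal between them), 40 mm across, 14 mm high; lies flat; origin at the centre of its underside, z axis up
- bronze_bush: pale yellow bronze guide bush, 45 mm high, standing on its flange: flange 42 mm across and 10 mm high, above it a plain barrel 32 mm across, which is where to grip; origin at the centre of its underside, z axis up
- red_saucer: red round kit saucer fixed to the bench, 96 mm across: flat floor 88 mm across and 4 mm above the bench, inside a low rim 6 mm above the bench, 4 mm thick; thin dark rings and a dot mark its middle; origin at the centre of its underside on the bench, z axis up
- blue_saucer: blue round kit saucer fixed to the bench, 96 mm across: flat floor 88 mm across and 4 mm above the bench, inside a low rim 6 mm above the bench, 4 mm thick; thin dark rings and a dot mark its middle; origin at the centre of its underside on the bench, z axis up
- yellow_saucer: yellow round kit saucer fixed to the bench, 96 mm across: flat floor 88 mm across and 4 mm above the bench, inside a low rim 6 mm above the bench, 4 mm thick; thin dark rings and a dot mark its middle; origin at the centre of its underside on the bench, z axis up
- green_saucer: green round kit saucer fixed to the bench, 96 mm across: flat floor 88 mm across and 4 mm above the bench, inside a low rim 6 mm above the bench, 4 mm thick; thin dark rings and a dot mark its middle; origin at the centre of its underside on the bench, z axis up
- hex_nut: loose grey steel hexagon nut, 33 mm across, 16 mm high; not part of the kit; origin at the centre of its underside
- black_tape: loose roll of black tape with a brown core, 55 mm across, 19 mm high, lying flat; not part of the kit; origin at the middle of its underside
There are look-alikes about, which are no part of the job. Leave any pink look-alike of the bronze_bush alone.

How it is judged (in metres and radians):
At the end, for the whole second after the job is handed in: Ring in red, larger bearing in blue, smaller in yellow, bush in green: each within 12 mm of the saucer's middle, underside on its floor (2 to 6.5 mm above the bench), upright within 0.1 rad, let go, at rest; nut and tape within 20 mm of where they lay (horizontal distance between die_ring and red_saucer below 0.012 m and z of die_ring in the frame of red_saucer between 0.002 and 0.0065 m and angle between each of die_ring, large_bearing, small_bearing, bronze_bush's own z axis and vertical below 0.1 rad and linear speed of each of die_ring, large_bearing, small_bearing, bronze_bush below 0.02 m/s and angular speed of each of die_ring, large_bearing, small_bearing, bronze_bush below 0.2 rad/s and horizontal distance between large_bearing and blue_saucer below 0.012 m and z of large_bearing in the frame of blue_saucer between 0.002 and 0.0065 m and horizontal distance between small_bearing and yellow_saucer below 0.012 m and z of small_bearing in the frame of yellow_saucer between 0.002 and 0.0065 m and horizontal distance between bronze_bush and green_saucer below 0.012 m and z of bronze_bush in the frame of green_saucer between 0.002 and 0.0065 m and distance of each of hex_nut, black_tape from where it was at the start of the episode below 0.02 m); the robot touches nothing.
It fails at once if the hexagon nut is moved more than 20 mm from where it lay (distance of hex_nut from where it was at the start of the episode above 0.02 m).
It fails at once if the roll of black tape is moved more than 20 mm from where it lay (distance of black_tape from where it was at the start of the episode above 0.02 m).
It fails at once if one of the four parts is tipped over (angle between any of die_ring, large_bearing, small_bearing, bronze_bush's own z axis and vertical above 0.8 rad).
It also fails if it takes over 96 s, if anything falls off the work surface, if the arm or the gripper's body presses on something with over 40 N, if the wrist force passes 120 N, or if a joint passes its speed limit or range.

## Working session

There is one attempt and no reset: what is moved stays moved. The work goes in short steps, Python scripts to look and compute and a tool call to move; the robot and the scene stay as the last step left them, time stands still between calls to the robot, and variables do not carry over. Pictures are saved under pics/ and viewed, at most 14 in all, crops included, and the job is handed in when it is done.

Besides the shell and the picture viewer there is one more tool, called after "Call:" by a JSON object that holds its "api" and its "payload". servo_tool: Moves the arm, as the interface text tells. Its arguments: {"type":"object","properties":{"rows":{"type":"array"},"newtons":{"type":"number"}},"required":["rows"]}

```bash
mkdir -p pics; cat > h.py <<'E'
import numpy as np,cv2
from cell import sensors,capture,camera_params,workorder
def ray(cam,u,v,z):
    p=camera_params(cam);R,_=cv2.Rodrigues(np.array(p["rvec"],float));t=np.array(p["tvec"],float)
    d=R.T@np.array([(u-p["cx"])/p["fx"],(v-p["cy"])/p["fy"],1]);c=-R.T@t
    return np.round((c+d*(z-c[2])/d[2])*1000,1)
E
python3 - <<'E'
from h import *
for n in("top","side"):
    cv2.imwrite(f"pics/{n}0.png",capture(n)); p=camera_params(n);R,_=cv2.Rodrigues(np.array(p["rvec"],float));print(n,p["fx"],-R.T@np.array(p["tvec"]))
print(sensors.sense())
E
```

```text
top 533.1634285584056 [0.52803561 0.04891267 1.14984237]
side 525.6330415064836 [0.56041905 0.87708787 0.62517508]
{'time_s': 0.1, 'joints': array([-7.14779549e+01,  2.83128340e+01,  7.71232773e+01, -2.93297759e-03,
        7.46285466e+01, -5.47146622e+00]), 'qvel': array([-0.07757996, -0.03792156, -0.22679922, -0.00879893, -0.00757175,
       -0.04770615]), 'joint_efforts': array([ 1.29188898e-03, -8.83594465e+01, -3.84562182e+01, -1.61088719e-04,
        5.20703077e-03, -4.51311359e-05]), 'tool_pos': array([ 0.25403869, -0.57070546,  0.24474528]), 'eef_rot': array([[ 9.13585997e-01,  4.06645376e-01, -4.05289396e-04],
       [ 4.06645574e-01, -9.13585391e-01,  1.05435706e-03],
       [ 5.84829526e-05, -1.12805499e-03, -9.99999362e-01]]), 'force': array([-0.75309399,  0.36108185,  0.31840693]), 'torque': array([ 0.03485117,  0.04590718, -0.05323355]), 'grasp_force': 0.0, 'gripper_width': 1.0027786690198497}
```

View pics/top0.png

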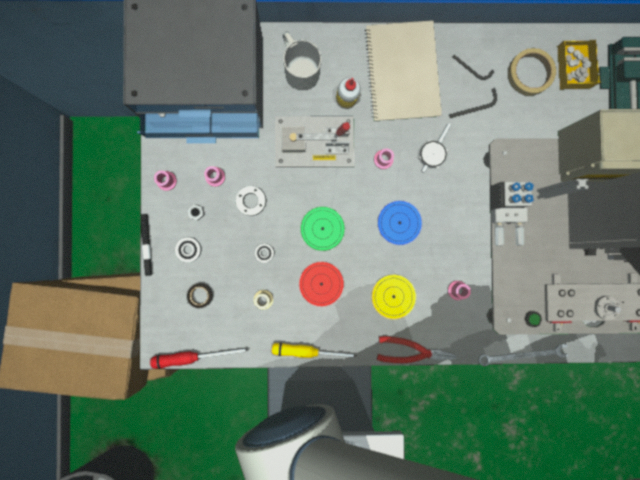

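View pics/side0.png

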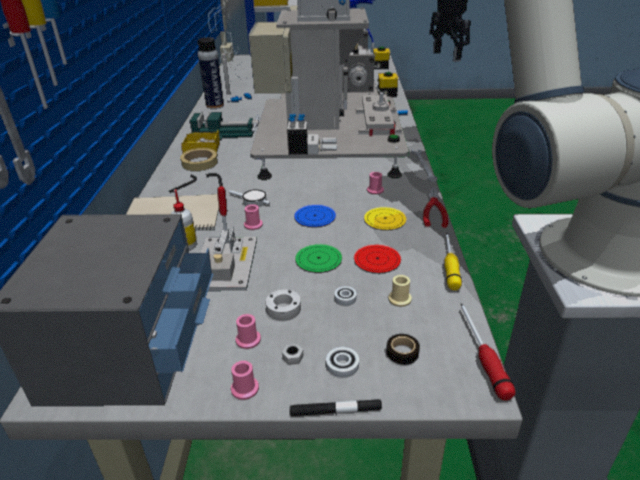

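The top view shows the ring at about (251,201), large bearing (188,250), small bearing (264,253), bush (263,299), nut (196,212) and tape (200,294). The saucers are green (322,229), blue (399,223), red (321,284) and yellow (394,297). I'll enlarge the top and side views for exact pixel positions.

```bash
python3 - <<'E'
from h import *
a=cv2.imread("pics/top0.png")[180:320,170:290]; cv2.imwrite("pics/c1.png",cv2.resize(a,None,fx=4.28,fy=4.28,interpolation=cv2.INTER_CUBIC)[:600])
b=cv2.imread("pics/side0.png")[265:385,260:420]; cv2.imwrite("pics/c2.png",cv2.resize(b,None,fx=5,fy=5,interpolation=cv2.INTER_CUBIC))
# saucers by colour
im=cv2.imread("pics/top0.png");hsv=cv2.cvtColor(im,cv2.COLOR_BGR2HSV)
for n,(u,v) in dict(green=(322,229),blue=(399,223),red=(321,284),yellow=(394,297)).items():
    h0=hsv[v-12,u+6,0].astype(int);d=np.abs(hsv[...,0].astype(int)-h0);d=np.minimum(d,180-d)
    m=((d<10)&(hsv[...,1]>90)).astype(np.uint8);k=np.zeros_like(m);cv2.circle(k,(u,v),30,1,-1);m*=k
    c=max(cv2.findContours(m,0,1)[0],key=cv2.contourArea);e=cv2.fitEllipse(cv2.convexHull(c));print(n,np.round(e[0],1),np.round(e[1],1),ray("top",*e[0],.005))
E
```

```text
green [322.2 228.3] [43.7 43.8] [589.5   9.1   5. ]
blue [399.3 222.4] [43.8 44.1] [ 601.  -157.9    5. ]
red [321.  283.6] [44.4 44.5] [470.9  12.8   5. ]
yellow [393.2 296.4] [44.4 44.9] [ 441.8 -142.3    5. ]
```

View pics/c1.png

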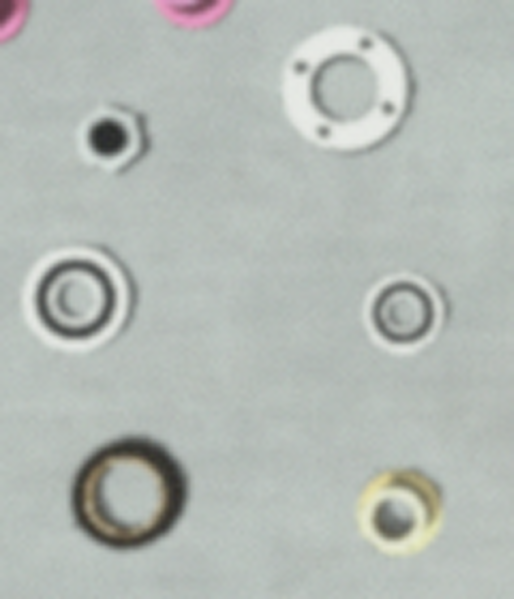

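View pics/c2.png

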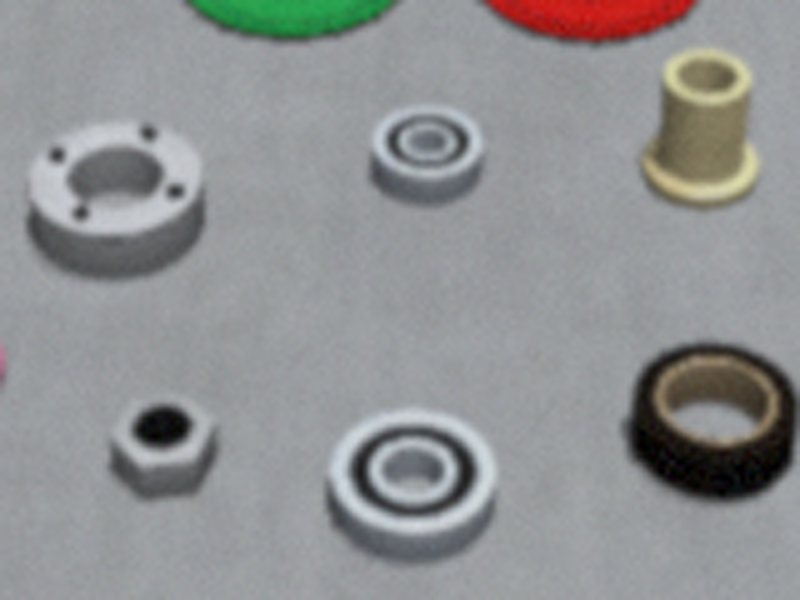

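The crops show the top-face centres. In the top crop: ring (347,88), large bearing (77,298), small bearing (403,312), bush (396,517). In the side crop: ring (116,178), large (412,470), small (430,142), bush (707,76).

```bash
python3 - <<'E'
from h import *
T=dict(ring=(347,88,.022),large=(77,298,.014),small=(403,312,.014),bush=(396,517,.045),tape=(129,492,.019),nut=(108,138,.016))
S=dict(ring=(116,178),large=(412,470),small=(430,142),bush=(707,76),tape=(717,398),nut=(163,428))
for k,(u,v,z) in T.items():
    print(k,ray("top",170+(u+.5)/4.28-.5,180+(v+.5)/4.28-.5,z),ray("side",260+(S[k][0]+.5)/5-.5,265+(S[k][1]+.5)/5-.5,z))
for n,(u,v) in dict(green=(318.5,258),blue=(315.5,215.5),red=(377.5,258.5),yellow=(385.5,218)).items(): print(n,ray("side",u,v,.005))
E
```

```text
ring [649.4 160.4  22. ] [651.1 162.3  22. ]
large [546.8 294.8  14. ] [548.8 295.1  14. ]
small [538.5 134.   14. ] [539.1 134.1  14. ]
bush [439.6 135.5  45. ] [440.7 136.2  45. ]
tape [451.3 268.3  19. ] [450.9 269.6  19. ]
nut [625.9 279.2  16. ] [627.9 278.3  16. ]
green [590.9  11.3   5. ]
blue [ 600.7 -155.9    5. ]
red [471.8  15.    5. ]
yellow [ 442.  -141.4    5. ]
```

Call:
{"api": "servo_tool", "payload": {"rows": [{"x": 38,"y": -48,"z": 8,"wz": 2},{"x": 76,"y": -95,"z": 16,"wz": 4},{"x": 110,"y": -137,"z": 23,"wz": 6},{"x": 145,"y": -180,"z": 30,"wz": 8},{"x": 175,"y": -218,"z": 36,"wz": 10},{"x": 205,"y": -256,"z": 42,"wz": 12},{"x": 235,"y": -293,"z": 48,"wz": 14},{"x": 265,"y": -330,"z": 54,"wz": 16},{"x": 295,"y": -368,"z": 60,"wz": 18},{"x": 320,"y": -399,"z": 66,"wz": 20},{"x": 345,"y": -430,"z": 72,"wz": 22},{"x": 370,"y": -461,"z": 78,"wz": 24}], "newtons": 40}}

```text
invalid input
```

Call:
{"api": "servo_tool", "payload": {"rows": [{"wx": 0,"wy": 0,"wz": 2,"x": 24,"y": -30,"z": 5,"jaw": 0},{"wx": 0,"wy": 0,"wz": 4,"x": 48,"y": -60,"z": 10,"jaw": 0},{"wx": 0,"wy": 0,"wz": 6,"x": 72,"y": -90,"z": 15,"jaw": 0}], "newtons": 40}}

```text
time_s: 0.35
tool_pos: [0.2832, -0.4581, 0.2296]
eef_rot: [[0.952, 0.306, -0.0], [0.306, -0.952, 0.001], [-0.0, -0.001, -1.0]]
force: [0.7, 0.2, 1.1]
gripper_width: 0.999
grasp_force: 0.0
```

Call:
{"api": "servo_tool", "payload": {"rows": [{"wx": 0,"wy": 0,"wz": 2,"x": 20,"y": -31,"z": 4,"jaw": 0.2},{"wx": 0,"wy": 0,"wz": 4,"x": 40,"y": -62,"z": 8,"jaw": 0.4},{"wx": 0,"wy": 0,"wz": 6,"x": 60,"y": -93,"z": 12,"jaw": 0.4},{"wx": 0,"wy": 0,"wz": 8,"x": 80,"y": -124,"z": 16,"jaw": 0.4},{"wx": 0,"wy": 0,"wz": 10,"x": 100,"y": -155,"z": 20,"jaw": 0.4},{"wx": 0,"wy": 0,"wz": 12,"x": 120,"y": -186,"z": 24,"jaw": 0.4},{"wx": 0,"wy": 0,"wz": 14,"x": 140,"y": -217,"z": 28,"jaw": 0.4},{"wx": 0,"wy": 0,"wz": 16,"x": 160,"y": -248,"z": 32,"jaw": 0.4},{"wx": 0,"wy": 0,"wz": 18,"x": 180,"y": -279,"z": 36,"jaw": 0.4},{"wx": 0,"wy": 0,"wz": 18,"x": 200,"y": -310,"z": 40,"jaw": 0.4},{"wx": 0,"wy": 0,"wz": 18,"x": 220,"y": -341,"z": 44,"jaw": 0.4},{"wx": 0,"wy": 0,"wz": 18,"x": 240,"y": -372,"z": 48,"jaw": 0.4}]}}

```text
time_s: 1.35
tool_pos: [0.3967, -0.0297, 0.1821]
eef_rot: [[1.0, -0.0, 0.0], [-0.0, -1.0, -0.0], [0.0, 0.0, -1.0]]
force: [1.3, -0.4, -0.4]
gripper_width: 0.602
grasp_force: 0.0
```

Call:
{"api": "servo_tool", "payload": {"rows": [{"wx": 0,"wy": 0,"wz": 0,"x": 8,"y": -30,"z": 15,"jaw": 0.4},{"wx": 0,"wy": 0,"wz": 0,"x": 16,"y": -60,"z": 30,"jaw": 0.4},{"wx": 0,"wy": 0,"wz": 0,"x": 24,"y": -90,"z": 45,"jaw": 0.4},{"wx": 0,"wy": 0,"wz": 0,"x": 32,"y": -120,"z": 65,"jaw": 0.4},{"wx": 0,"wy": 0,"wz": 0,"x": 40,"y": -145,"z": 85,"jaw": 0.4},{"wx": 0,"wy": 0,"wz": 0,"x": 43.5,"y": -160,"z": 98,"jaw": 0.4},{"wx": 0,"wy": 0,"wz": 0,"x": 43.5,"y": -166.5,"z": 100,"jaw": 0.4},{"wx": 0,"wy": 0,"wz": 0,"x": 43.5,"y": -166.5,"z": 100,"jaw": 0.4}]}}

```text
time_s: 2.02
tool_pos: [0.4395, 0.1358, 0.0816]
eef_rot: [[1.0, 0.002, -0.002], [0.002, -1.0, -0.0], [-0.002, 0.0, -1.0]]
force: [0.4, -0.1, 0.2]
gripper_width: 0.601
grasp_force: 0.0
```

```bash
python3 - <<'E'
from h import *
s=sensors.sense();print(s["tool_pos"],s["joints"])
b=capture("side")[180:380,290:470]; cv2.imwrite("pics/s1.png",cv2.resize(b,None,fx=3,fy=3,interpolation=cv2.INTER_CUBIC))
p=camera_params("side")
for z in(s["tool_pos"][2],s["tool_pos"][2]-.014): print(cv2.projectPoints(np.array([[s["tool_pos"][0],s["tool_pos"][1],z]]),np.array(p["rvec"],float),np.array(p["tvec"],float),np.array([[p["fx"],0,p["cx"]],[0,p["fy"],p["cy"]],[0,0,1.]]),None)[0].ravel())
E
```

```text
[0.4395309  0.13582063 0.08160957] [9.72651864e+00 3.01073491e+01 1.09791584e+02 3.16330186e-03
 4.02138594e+01 9.96249600e+01]
[402.98953507 263.05097234]
[402.46888021 269.48598917]
```

View pics/s1.png

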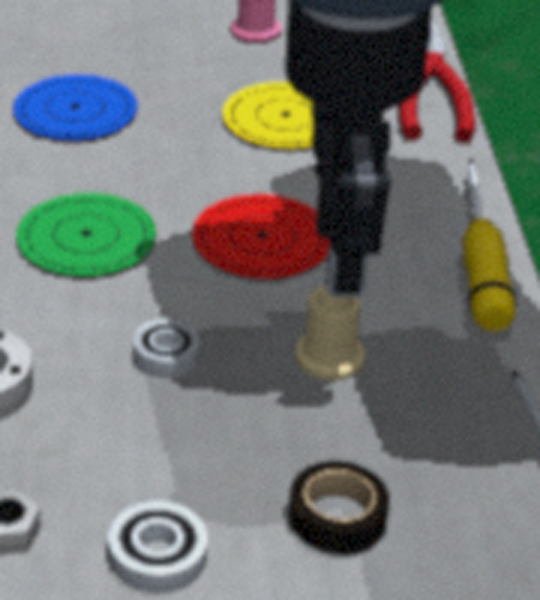

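The near fingertip is at about (406,277). It hangs about 7 mm ahead of the TCP at 60 % opening and is centred over the bush. I'll descend and grip.

Call:
{"api": "servo_tool", "payload": {"rows": [{"wx": 0,"wy": 0,"wz": 0,"x": 0.5,"y": 0,"z": 15,"jaw": 0.4},{"wx": 0,"wy": 0,"wz": 0,"x": 0.5,"y": 0,"z": 30,"jaw": 0.4},{"wx": 0,"wy": 0,"wz": 0,"x": 0.5,"y": 0,"z": 45,"jaw": 0.4},{"wx": 0,"wy": 0,"wz": 0,"x": 0.5,"y": 0,"z": 54,"jaw": 0.4},{"wx": 0,"wy": 0,"wz": 0,"x": 0.5,"y": 0,"z": 54,"jaw": 0.5},{"wx": 0,"wy": 0,"wz": 0,"x": 0.5,"y": 0,"z": 54,"jaw": 0.56},{"wx": 0,"wy": 0,"wz": 0,"x": 0.5,"y": 0,"z": 54,"jaw": 0.6},{"wx": 0,"wy": 0,"wz": 0,"x": 0.5,"y": 0,"z": 54,"jaw": 0.64},{"wx": 0,"wy": 0,"wz": 0,"x": 0.5,"y": 0,"z": 54,"jaw": 0.7},{"wx": 0,"wy": 0,"wz": 0,"x": 0.5,"y": 0,"z": 54,"jaw": 0.8},{"wx": 0,"wy": 0,"wz": 0,"x": 0.5,"y": 0,"z": 54,"jaw": 0.8},{"wx": 0,"wy": 0,"wz": 0,"x": 0.5,"y": 0,"z": 54,"jaw": 0.8}], "newtons": 50}}

```text
time_s: 3.07
tool_pos: [0.4411, 0.135, 0.0293]
eef_rot: [[1.0, 0.0, 0.002], [0.0, -1.0, 0.0], [0.002, -0.0, -1.0]]
force: [-1.2, -0.9, 13.5]
gripper_width: 0.334
grasp_force: 48.3
```

Call:
{"api": "servo_tool", "payload": {"rows": [{"wx": 0,"wy": 0,"wz": 0,"x": 0,"y": 0,"z": -8,"jaw": 0.8},{"wx": 0,"wy": 0,"wz": 0,"x": 0,"y": 0,"z": -24,"jaw": 0.8},{"wx": 0,"wy": 0,"wz": 0,"x": 4,"y": 3,"z": -40,"jaw": 0.8},{"wx": 0,"wy": 0,"wz": 0,"x": 18,"y": 15,"z": -50,"jaw": 0.8},{"wx": 0,"wy": 0,"wz": 0,"x": 38,"y": 32,"z": -50,"jaw": 0.8},{"wx": 0,"wy": 0,"wz": 0,"x": 60,"y": 51,"z": -50,"jaw": 0.8},{"wx": 0,"wy": 0,"wz": 0,"x": 82,"y": 70,"z": -50,"jaw": 0.8},{"wx": 0,"wy": 0,"wz": 0,"x": 104,"y": 88,"z": -50,"jaw": 0.8},{"wx": 0,"wy": 0,"wz": 0,"x": 126,"y": 107,"z": -50,"jaw": 0.8},{"wx": 0,"wy": 0,"wz": 0,"x": 141,"y": 120,"z": -45,"jaw": 0.8},{"wx": 0,"wy": 0,"wz": 0,"x": 150,"y": 126,"z": -40,"jaw": 0.8},{"wx": 0,"wy": 0,"wz": 0,"x": 150,"y": 126,"z": -35,"jaw": 0.8}]}}

```text
time_s: 4.07
tool_pos: [0.5925, 0.0077, 0.0636]
eef_rot: [[1.0, -0.002, 0.002], [-0.002, -1.0, -0.0], [0.002, 0.0, -1.0]]
force: [-0.4, -0.1, -1.3]
gripper_width: 0.336
grasp_force: 50.2
```

```bash
python3 - <<'E'
from h import *
s=sensors.sense();print(s["tool_pos"],s["gripper_width"],s["force"])
b=capture("side")[150:300,250:450]; b2=capture("top")[180:330,270:470]
cv2.imwrite("pics/s2.png",cv2.resize(np.hstack([b,b2]),None,fx=2,fy=2,interpolation=cv2.INTER_CUBIC))
E
```

```text
[0.59247161 0.00765424 0.06363009] 0.3361091404873107 [-0.39949568 -0.08838286 -1.28148466]
```

View pics/s2.png

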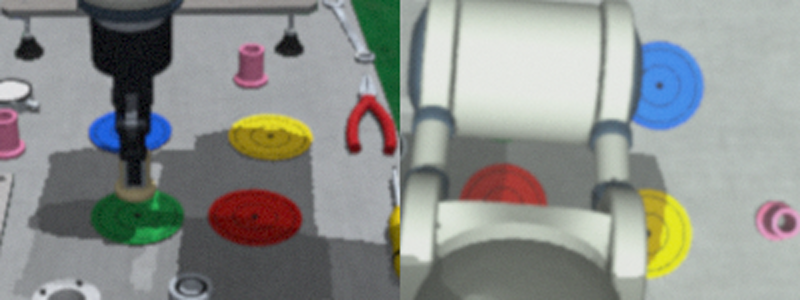

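The bush is held upright about 31 mm above the green floor. I'll nudge it to centre and lower it.

Call:
{"api": "servo_tool", "payload": {"rows": [{"wx": 0,"wy": 0,"wz": 0,"x": -1.5,"y": -2,"z": 8,"jaw": 0.8},{"wx": 0,"wy": 0,"wz": 0,"x": -1.5,"y": -2,"z": 16,"jaw": 0.8},{"wx": 0,"wy": 0,"wz": 0,"x": -1.5,"y": -2,"z": 23,"jaw": 0.8},{"wx": 0,"wy": 0,"wz": 0,"x": -1.5,"y": -2,"z": 27,"jaw": 0.8},{"wx": 0,"wy": 0,"wz": 0,"x": -1.5,"y": -2,"z": 29,"jaw": 0.8},{"wx": 0,"wy": 0,"wz": 0,"x": -1.5,"y": -2,"z": 29.5,"jaw": 0.8},{"wx": 0,"wy": 0,"wz": 0,"x": -1.5,"y": -2,"z": 30,"jaw": 0.8}]}}

```text
time_s: 4.75
tool_pos: [0.5886, 0.0112, 0.0334]
eef_rot: [[1.0, 0.0, -0.001], [0.0, -1.0, 0.0], [-0.001, -0.0, -1.0]]
force: [-6.3, 2.2, 15.3]
gripper_width: 0.335
grasp_force: 52.0
```

Call:
{"api": "servo_tool", "payload": {"rows": [{"wx": 0,"wy": 0,"wz": 0,"x": 0,"y": 0,"z": 0,"jaw": 0.6},{"wx": 0,"wy": 0,"wz": 0,"x": 0,"y": 0,"z": 0,"jaw": 0.5},{"wx": 0,"wy": 0,"wz": 0,"x": 0,"y": 0,"z": 0,"jaw": 0.4},{"wx": 0,"wy": 0,"wz": 0,"x": 0,"y": 0,"z": -3,"jaw": 0.4},{"wx": 0,"wy": 0,"wz": 0,"x": 0,"y": 0,"z": -15,"jaw": 0.4},{"wx": 0,"wy": 0,"wz": 0,"x": 0,"y": 0,"z": -35,"jaw": 0.4},{"wx": 0,"wy": 0,"wz": 0,"x": 0,"y": 0,"z": -55,"jaw": 0.35},{"wx": 0,"wy": 0,"wz": 0,"x": -10,"y": -25,"z": -55,"jaw": 0.35},{"wx": 0,"wy": 0,"wz": 0,"x": -22,"y": -55,"z": -45,"jaw": 0.35},{"wx": 0,"wy": 0,"wz": 0,"x": -35,"y": -85,"z": -30,"jaw": 0.35},{"wx": 0,"wy": 0,"wz": 0,"x": -46,"y": -112,"z": -15,"jaw": 0.35},{"wx": 0,"wy": 0,"wz": 0,"x": -51,"y": -123,"z": -5,"jaw": 0.35}]}}

```text
time_s: 5.75
tool_pos: [0.5365, 0.1366, 0.0383]
eef_rot: [[1.0, 0.001, -0.001], [0.001, -1.0, 0.0], [-0.001, -0.0, -1.0]]
force: [-0.2, -0.2, 0.2]
gripper_width: 0.648
grasp_force: 0.0
```

Call:
{"api": "servo_tool", "payload": {"rows": [{"wx": 0,"wy": 0,"wz": 0,"x": 0,"y": 0,"z": 0,"jaw": 0.35},{"wx": 0,"wy": 0,"wz": 0,"x": 0,"y": 0,"z": 0,"jaw": 0.35},{"wx": 0,"wy": 0,"wz": 0,"x": 0,"y": 0,"z": 0,"jaw": 0.35}]}}

```text
time_s: 6.0
tool_pos: [0.5392, 0.1335, 0.0393]
eef_rot: [[1.0, -0.0, 0.002], [-0.0, -1.0, 0.0], [0.002, -0.0, -1.0]]
force: [0.2, -0.7, 1.2]
gripper_width: 0.648
grasp_force: 0.0
```

```bash
python3 - <<'E'
from h import *
s=sensors.sense();print(s["tool_pos"])
b=capture("side")[220:340,270:430]
cv2.imwrite("pics/s3.png",cv2.resize(b,None,fx=5,fy=5,interpolation=cv2.INTER_CUBIC))
E
```

```text
[0.53918155 0.13345266 0.03929233]
```

View pics/s3.png

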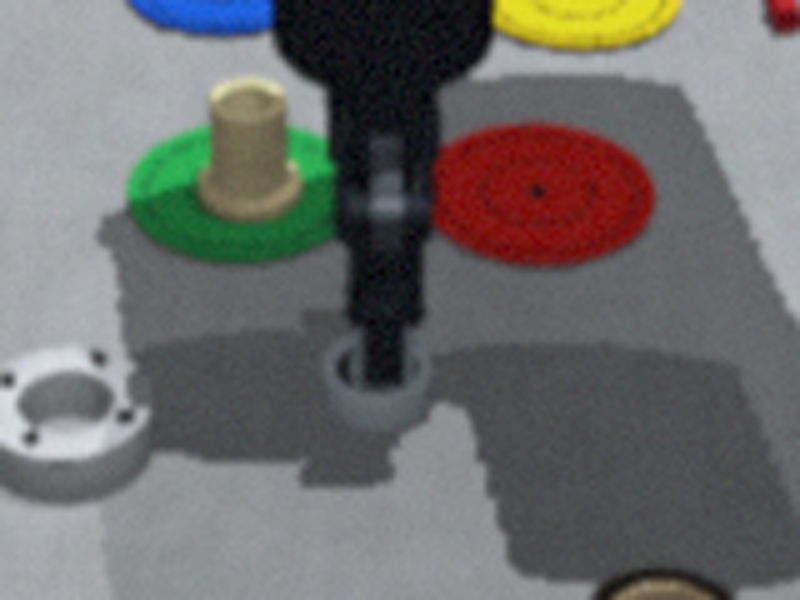

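The bush stands in the green saucer. The finger is lined up with the small bearing, with its tip at crop (383,385). I'll descend and grip.

Call:
{"api": "servo_tool", "payload": {"rows": [{"wx": 0,"wy": 0,"wz": 0,"x": 0,"y": 0,"z": 10,"jaw": 0.35},{"wx": 0,"wy": 0,"wz": 0,"x": 0,"y": 0,"z": 19,"jaw": 0.35},{"wx": 0,"wy": 0,"wz": 0,"x": 0,"y": 0,"z": 25,"jaw": 0.35},{"wx": 0,"wy": 0,"wz": 0,"x": 0,"y": 0,"z": 27,"jaw": 0.35},{"wx": 0,"wy": 0,"wz": 0,"x": 0,"y": 0,"z": 27,"jaw": 0.42},{"wx": 0,"wy": 0,"wz": 0,"x": 0,"y": 0,"z": 27,"jaw": 0.48},{"wx": 0,"wy": 0,"wz": 0,"x": 0,"y": 0,"z": 27,"jaw": 0.53},{"wx": 0,"wy": 0,"wz": 0,"x": 0,"y": 0,"z": 27,"jaw": 0.6},{"wx": 0,"wy": 0,"wz": 0,"x": 0,"y": 0,"z": 27,"jaw": 0.7},{"wx": 0,"wy": 0,"wz": 0,"x": 0,"y": 0,"z": 27,"jaw": 0.7},{"wx": 0,"wy": 0,"wz": 0,"x": 0,"y": 0,"z": 27,"jaw": 0.7}]}}

```text
time_s: 6.97
tool_pos: [0.539, 0.1341, 0.0127]
eef_rot: [[1.0, -0.0, 0.002], [-0.0, -1.0, 0.001], [0.002, -0.001, -1.0]]
force: [-4.1, 1.4, 34.2]
gripper_width: 0.445
grasp_force: 61.9
```

Call:
{"api": "servo_tool", "payload": {"rows": [{"wx": 0,"wy": 0,"wz": 0,"x": 0,"y": 0,"z": -6,"jaw": 0.7},{"wx": 0,"wy": 0,"wz": 0,"x": 0,"y": 0,"z": -20,"jaw": 0.7},{"wx": 0,"wy": 0,"wz": 0,"x": -5,"y": 15,"z": -40,"jaw": 0.7},{"wx": 0,"wy": 0,"wz": 0,"x": -17,"y": 48,"z": -50,"jaw": 0.7},{"wx": 0,"wy": 0,"wz": 0,"x": -29,"y": 82,"z": -50,"jaw": 0.7},{"wx": 0,"wy": 0,"wz": 0,"x": -42,"y": 118,"z": -50,"jaw": 0.7},{"wx": 0,"wy": 0,"wz": 0,"x": -54,"y": 154,"z": -50,"jaw": 0.7},{"wx": 0,"wy": 0,"wz": 0,"x": -67,"y": 190,"z": -50,"jaw": 0.7},{"wx": 0,"wy": 0,"wz": 0,"x": -80,"y": 226,"z": -50,"jaw": 0.7},{"wx": 0,"wy": 0,"wz": 0,"x": -90,"y": 256,"z": -40,"jaw": 0.7},{"wx": 0,"wy": 0,"wz": 0,"x": -97,"y": 276,"z": -30,"jaw": 0.7},{"wx": 0,"wy": 0,"wz": 0,"x": -97,"y": 276,"z": -25,"jaw": 0.7}]}}

```text
time_s: 7.97
tool_pos: [0.44, -0.1453, 0.0354]
eef_rot: [[1.0, -0.003, -0.0], [-0.003, -1.0, -0.0], [-0.0, 0.0, -1.0]]
force: [0.7, 1.2, -1.7]
gripper_width: 0.444
grasp_force: 50.6
```

Call:
{"api": "servo_tool", "payload": {"rows": [{"wx": 0,"wy": 0,"wz": 0,"x": 0,"y": 0,"z": 4,"jaw": 0.7},{"wx": 0,"wy": 0,"wz": 0,"x": 0,"y": 0,"z": 4,"jaw": 0.7},{"wx": 0,"wy": 0,"wz": 0,"x": 0,"y": 0,"z": 4,"jaw": 0.7}]}}

```text
time_s: 8.22
tool_pos: [0.4413, -0.1412, 0.0322]
eef_rot: [[1.0, 0.001, -0.001], [0.001, -1.0, 0.0], [-0.001, -0.0, -1.0]]
force: [-0.1, 0.8, -1.6]
gripper_width: 0.443
grasp_force: 50.6
```

```bash
python3 - <<'E'
from h import *
b=capture("side")[160:280,310:470]
cv2.imwrite("pics/s4.png",cv2.resize(b,None,fx=5,fy=5,interpolation=cv2.INTER_CUBIC))
E
```

```text
(no output)
```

View pics/s4.png

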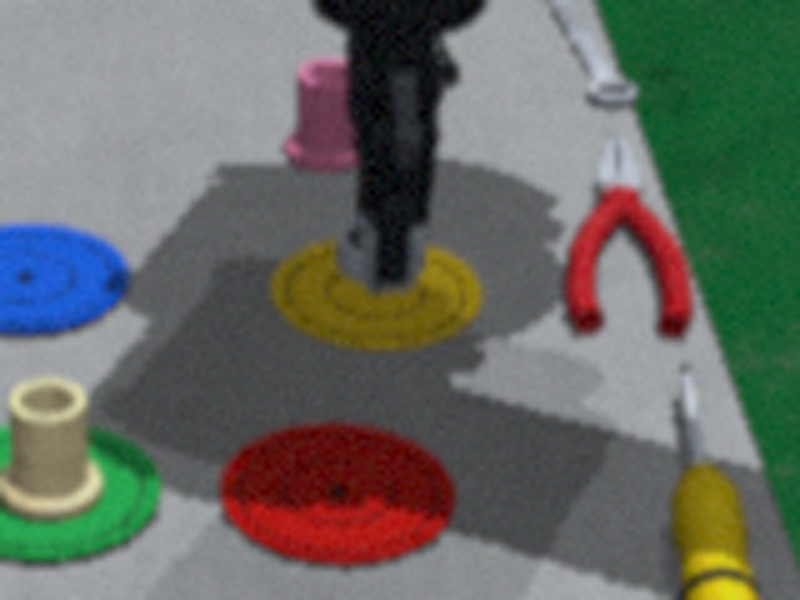

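The bearing is held level over the middle of the yellow saucer. I'll lower it.

Call:
{"api": "servo_tool", "payload": {"rows": [{"wx": 0,"wy": 0,"wz": 0,"x": 0,"y": 0,"z": 6,"jaw": 0.7},{"wx": 0,"wy": 0,"wz": 0,"x": 0,"y": 0,"z": 11,"jaw": 0.7},{"wx": 0,"wy": 0,"wz": 0,"x": 0,"y": 0,"z": 14,"jaw": 0.7},{"wx": 0,"wy": 0,"wz": 0,"x": 0,"y": 0,"z": 15.5,"jaw": 0.7},{"wx": 0,"wy": 0,"wz": 0,"x": 0,"y": 0,"z": 16,"jaw": 0.7},{"wx": 0,"wy": 0,"wz": 0,"x": 0,"y": 0,"z": 16.5,"jaw": 0.7}]}}

```text
time_s: 8.77
tool_pos: [0.4412, -0.1417, 0.0167]
eef_rot: [[1.0, 0.0, 0.001], [0.0, -1.0, -0.0], [0.001, 0.0, -1.0]]
force: [-7.0, 6.7, 54.5]
gripper_width: 0.445
grasp_force: 76.0
```

Call:
{"api": "servo_tool", "payload": {"rows": [{"wx": 0,"wy": 0,"wz": 0,"x": 0,"y": 0,"z": -0.5,"jaw": 0.5},{"wx": 0,"wy": 0,"wz": 0,"x": 0,"y": 0,"z": -1,"jaw": 0.4},{"wx": 0,"wy": 0,"wz": 0,"x": 0,"y": 0,"z": -1,"jaw": 0.35},{"wx": 0,"wy": 0,"wz": 0,"x": 0,"y": 0,"z": -4,"jaw": 0.3},{"wx": 0,"wy": 0,"wz": 0,"x": 0,"y": 0,"z": -25,"jaw": 0.1},{"wx": 0,"wy": 0,"wz": 0,"x": 0,"y": 0,"z": -60,"jaw": 0.1},{"wx": 0,"wy": 0,"wz": 0,"x": 5,"y": -7,"z": -95,"jaw": 0.1},{"wx": 0,"wy": 0,"wz": 0,"x": 25,"y": -36,"z": -95,"jaw": 0.1},{"wx": 0,"wy": 0,"wz": 0,"x": 45,"y": -66,"z": -95,"jaw": 0.1},{"wx": 0,"wy": 0,"wz": 0,"x": 65,"y": -95,"z": -95,"jaw": 0.1},{"wx": 0,"wy": 0,"wz": 0,"x": 85,"y": -124,"z": -95,"jaw": 0.1},{"wx": 0,"wy": 0,"wz": 0,"x": 105,"y": -152,"z": -95,"jaw": 0.1}]}}

```text
time_s: 9.77
tool_pos: [0.5468, 0.0117, 0.111]
eef_rot: [[1.0, -0.0, -0.0], [-0.0, -1.0, 0.0], [-0.0, -0.0, -1.0]]
force: [0.6, -0.7, -0.4]
gripper_width: 0.905
grasp_force: 0.0
```

Call:
{"api": "servo_tool", "payload": {"rows": [{"wx": 0,"wy": 0,"wz": 0,"x": 20,"y": -30,"z": 0,"jaw": 0.1},{"wx": 0,"wy": 0,"wz": 0,"x": 40,"y": -59,"z": 0,"jaw": 0.1},{"wx": 0,"wy": 0,"wz": 0,"x": 60,"y": -88,"z": 10,"jaw": 0.1},{"wx": 0,"wy": 0,"wz": 0,"x": 78,"y": -115,"z": 25,"jaw": 0.1},{"wx": 0,"wy": 0,"wz": 0,"x": 93,"y": -137,"z": 40,"jaw": 0.1},{"wx": 0,"wy": 0,"wz": 0,"x": 104,"y": -151,"z": 53,"jaw": 0.1},{"wx": 0,"wy": 0,"wz": 0,"x": 104,"y": -151,"z": 55,"jaw": 0.1},{"wx": 0,"wy": 0,"wz": 0,"x": 104,"y": -151,"z": 55,"jaw": 0.1},{"wx": 0,"wy": 0,"wz": 0,"x": 104,"y": -151,"z": 55,"jaw": 0.1}]}}

```text
time_s: 10.52
tool_pos: [0.6497, 0.1606, 0.0558]
eef_rot: [[1.0, -0.0, -0.001], [-0.0, -1.0, -0.0], [-0.001, 0.0, -1.0]]
force: [0.2, -0.1, -0.1]
gripper_width: 0.897
grasp_force: 0.0
```

```bash
python3 - <<'E'
from h import *
im=capture("side");a=im[160:280,310:470];b=im[220:340,210:370]
cv2.imwrite("pics/s5.png",cv2.resize(np.hstack([a,b]),None,fx=2.5,fy=2.5,interpolation=cv2.INTER_CUBIC))
E
```

```text
(no output)
```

View pics/s5.png

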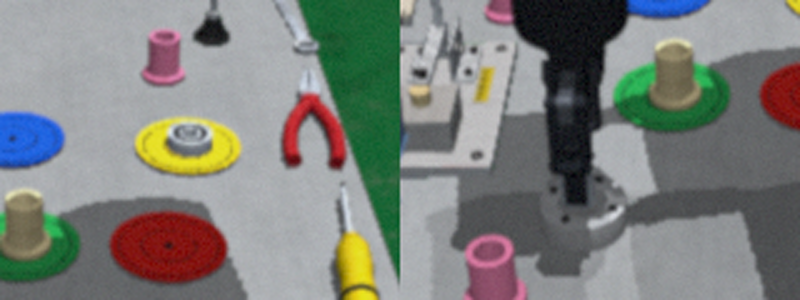

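The small bearing lies flat and centred in yellow, and the open fingers straddle the ring. I'll descend and grip it.

Call:
{"api": "servo_tool", "payload": {"rows": [{"wx": 0,"wy": 0,"wz": 0,"x": 0.5,"y": 0,"z": 12,"jaw": 0.1},{"wx": 0,"wy": 0,"wz": 0,"x": 0.5,"y": 0,"z": 25,"jaw": 0.1},{"wx": 0,"wy": 0,"wz": 0,"x": 0.5,"y": 0,"z": 36,"jaw": 0.1},{"wx": 0,"wy": 0,"wz": 0,"x": 0.5,"y": 0,"z": 42,"jaw": 0.1},{"wx": 0,"wy": 0,"wz": 0,"x": 0.5,"y": 0,"z": 42,"jaw": 0.16},{"wx": 0,"wy": 0,"wz": 0,"x": 0.5,"y": 0,"z": 42,"jaw": 0.22},{"wx": 0,"wy": 0,"wz": 0,"x": 0.5,"y": 0,"z": 42,"jaw": 0.27},{"wx": 0,"wy": 0,"wz": 0,"x": 0.5,"y": 0,"z": 42,"jaw": 0.35},{"wx": 0,"wy": 0,"wz": 0,"x": 0.5,"y": 0,"z": 42,"jaw": 0.45},{"wx": 0,"wy": 0,"wz": 0,"x": 0.5,"y": 0,"z": 42,"jaw": 0.45},{"wx": 0,"wy": 0,"wz": 0,"x": 0.5,"y": 0,"z": 42,"jaw": 0.45}], "newtons": 60}}

```text
time_s: 11.48
tool_pos: [0.651, 0.1611, 0.0148]
eef_rot: [[1.0, 0.0, 0.001], [0.0, -1.0, 0.0], [0.001, -0.0, -1.0]]
force: [-2.0, 1.0, 5.6]
gripper_width: 0.689
grasp_force: 64.5
```

Call:
{"api": "servo_tool", "payload": {"rows": [{"wx": 0,"wy": 0,"wz": 0,"x": 0,"y": 0,"z": -6,"jaw": 0.45},{"wx": 0,"wy": 0,"wz": 0,"x": 0,"y": 0,"z": -20,"jaw": 0.45},{"wx": 0,"wy": 0,"wz": 0,"x": 0,"y": 0,"z": -40,"jaw": 0.45},{"wx": 0,"wy": 0,"wz": 0,"x": -8,"y": 6,"z": -60,"jaw": 0.45},{"wx": 0,"wy": 0,"wz": 0,"x": -28,"y": 23,"z": -65,"jaw": 0.45},{"wx": 0,"wy": 0,"wz": 0,"x": -52,"y": 43,"z": -65,"jaw": 0.45},{"wx": 0,"wy": 0,"wz": 0,"x": -77,"y": 63,"z": -65,"jaw": 0.45},{"wx": 0,"wy": 0,"wz": 0,"x": -102,"y": 84,"z": -65,"jaw": 0.45},{"wx": 0,"wy": 0,"wz": 0,"x": -127,"y": 104,"z": -65,"jaw": 0.45},{"wx": 0,"wy": 0,"wz": 0,"x": -150,"y": 123,"z": -60,"jaw": 0.45},{"wx": 0,"wy": 0,"wz": 0,"x": -169,"y": 138,"z": -50,"jaw": 0.45},{"wx": 0,"wy": 0,"wz": 0,"x": -179.5,"y": 147,"z": -40,"jaw": 0.45}]}}

```text
time_s: 12.48
tool_pos: [0.4694, 0.0128, 0.055]
eef_rot: [[1.0, -0.001, 0.001], [-0.001, -1.0, -0.0], [0.001, 0.0, -1.0]]
force: [-0.2, 0.4, -3.8]
gripper_width: 0.693
grasp_force: 65.8
```

Call:
{"api": "servo_tool", "payload": {"rows": [{"wx": 0,"wy": 0,"wz": 0,"x": 0,"y": 0,"z": 10,"jaw": 0.45},{"wx": 0,"wy": 0,"wz": 0,"x": 0,"y": 0,"z": 18,"jaw": 0.45},{"wx": 0,"wy": 0,"wz": 0,"x": 0,"y": 0,"z": 25,"jaw": 0.45},{"wx": 0,"wy": 0,"wz": 0,"x": 0,"y": 0,"z": 30,"jaw": 0.45},{"wx": 0,"wy": 0,"wz": 0,"x": 0,"y": 0,"z": 31,"jaw": 0.45},{"wx": 0,"wy": 0,"wz": 0,"x": 0,"y": 0,"z": 31,"jaw": 0.45}]}}

```text
time_s: 12.98
tool_pos: [0.4715, 0.0142, 0.0227]
eef_rot: [[1.0, 0.0, -0.0], [0.0, -1.0, 0.0], [-0.0, -0.0, -1.0]]
force: [-0.3, 0.1, -3.9]
gripper_width: 0.693
grasp_force: 65.8
```

```bash
python3 - <<'E'
from h import *
b=capture("side")[190:310,290:450]
cv2.imwrite("pics/s6.png",cv2.resize(b,None,fx=5,fy=5,interpolation=cv2.INTER_CUBIC))
E
```

```text
(no output)
```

View pics/s6.png

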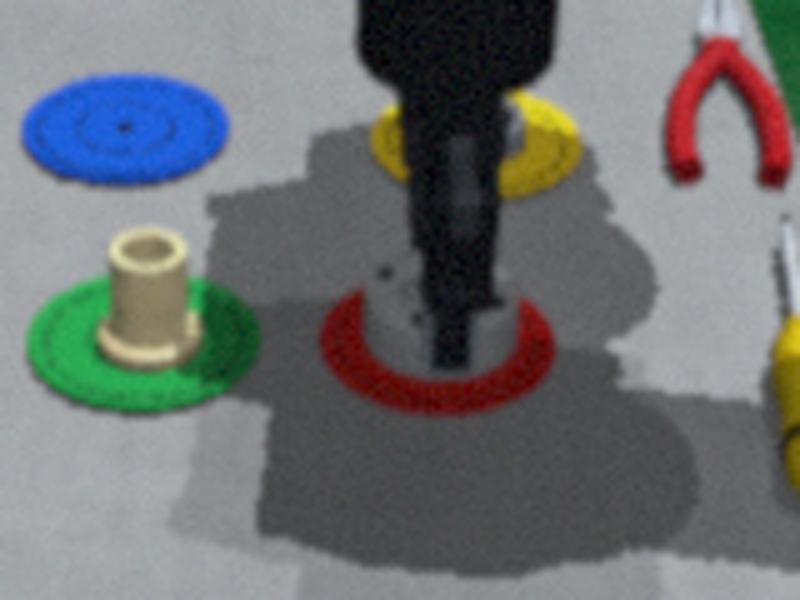

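The ring is centred a few mm above the red floor. I'll lower and release it, then go towards the large bearing.

Call:
{"api": "servo_tool", "payload": {"rows": [{"wx": 0,"wy": 0,"wz": 0,"x": 0,"y": 0,"z": 3,"jaw": 0.45},{"wx": 0,"wy": 0,"wz": 0,"x": 0,"y": 0,"z": 4.5,"jaw": 0.45},{"wx": 0,"wy": 0,"wz": 0,"x": 0,"y": 0,"z": 5,"jaw": 0.45},{"wx": 0,"wy": 0,"wz": 0,"x": 0,"y": 0,"z": 5,"jaw": 0.45}]}}

```text
time_s: 13.37
tool_pos: [0.4716, 0.014, 0.0187]
eef_rot: [[1.0, 0.0, 0.002], [0.0, -1.0, -0.0], [0.002, 0.0, -1.0]]
force: [-3.8, 2.0, 22.3]
gripper_width: 0.691
grasp_force: 68.6
```

Call:
{"api": "servo_tool", "payload": {"rows": [{"wx": 0,"wy": 0,"wz": 0,"x": 0,"y": 0,"z": -0.5,"jaw": 0.25},{"wx": 0,"wy": 0,"wz": 0,"x": 0,"y": 0,"z": -1,"jaw": 0.15},{"wx": 0,"wy": 0,"wz": 0,"x": 0,"y": 0,"z": -1,"jaw": 0.1},{"wx": 0,"wy": 0,"wz": 0,"x": 0,"y": 0,"z": -4,"jaw": 0.1},{"wx": 0,"wy": 0,"wz": 0,"x": 0,"y": 0,"z": -25,"jaw": 0.1},{"wx": 0,"wy": 0,"wz": 0,"x": 0,"y": 0,"z": -50,"jaw": 0.15},{"wx": 0,"wy": 0,"wz": 0,"x": 5,"y": -20,"z": -70,"jaw": 0.2},{"wx": 0,"wy": 0,"wz": 0,"x": 14,"y": -50,"z": -80,"jaw": 0.2},{"wx": 0,"wy": 0,"wz": 0,"x": 23,"y": -84,"z": -80,"jaw": 0.2},{"wx": 0,"wy": 0,"wz": 0,"x": 32,"y": -118,"z": -80,"jaw": 0.2},{"wx": 0,"wy": 0,"wz": 0,"x": 41,"y": -152,"z": -80,"jaw": 0.2},{"wx": 0,"wy": 0,"wz": 0,"x": 51,"y": -186,"z": -80,"jaw": 0.2}]}}

```text
time_s: 14.37
tool_pos: [0.5221, 0.2017, 0.0981]
eef_rot: [[1.0, -0.0, -0.0], [-0.0, -1.0, -0.0], [-0.0, 0.0, -1.0]]
force: [0.2, -0.2, -0.5]
gripper_width: 0.797
grasp_force: 0.0
```

Call:
{"api": "servo_tool", "payload": {"rows": [{"wx": 0,"wy": 0,"wz": 0,"x": 9,"y": -32,"z": 5,"jaw": 0.2},{"wx": 0,"wy": 0,"wz": 0,"x": 17,"y": -62,"z": 15,"jaw": 0.2},{"wx": 0,"wy": 0,"wz": 0,"x": 23,"y": -84,"z": 30,"jaw": 0.2},{"wx": 0,"wy": 0,"wz": 0,"x": 26,"y": -95,"z": 45,"jaw": 0.2},{"wx": 0,"wy": 0,"wz": 0,"x": 26,"y": -95,"z": 55,"jaw": 0.2},{"wx": 0,"wy": 0,"wz": 0,"x": 26,"y": -95,"z": 60,"jaw": 0.2},{"wx": 0,"wy": 0,"wz": 0,"x": 26,"y": -95,"z": 60,"jaw": 0.2},{"wx": 0,"wy": 0,"wz": 0,"x": 26,"y": -95,"z": 60,"jaw": 0.2}]}}

```text
time_s: 15.03
tool_pos: [0.548, 0.294, 0.038]
eef_rot: [[1.0, -0.001, -0.001], [-0.001, -1.0, -0.0], [-0.001, 0.0, -1.0]]
force: [-0.2, -0.7, 0.6]
gripper_width: 0.799
grasp_force: 0.0
```

```bash
python3 - <<'E'
from h import *
im=capture("side");a=im[200:320,290:450];b=im[270:390,260:420]
cv2.imwrite("pics/s7.png",cv2.resize(np.hstack([a,b]),None,fx=2.5,fy=2.5,interpolation=cv2.INTER_CUBIC))
E
```

```text
(no output)
```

View pics/s7.png

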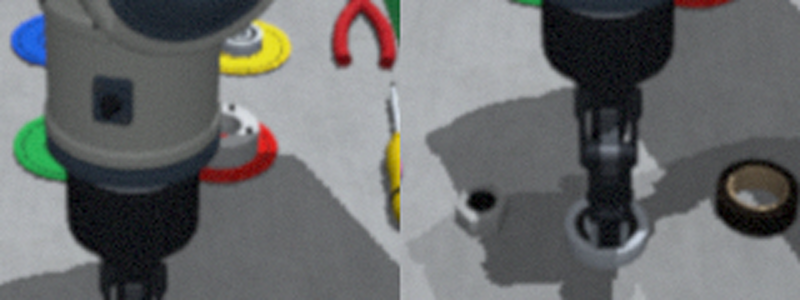

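The finger is lined up with the large bearing, at about crop (608,235). The nut and tape are clear of the gripper. I'll descend and grip.

Call:
{"api": "servo_tool", "payload": {"rows": [{"wx": 0,"wy": 0,"wz": 0,"x": 0,"y": -1,"z": 10,"jaw": 0.2},{"wx": 0,"wy": 0,"wz": 0,"x": 0,"y": -1,"z": 19,"jaw": 0.2},{"wx": 0,"wy": 0,"wz": 0,"x": 0,"y": -1,"z": 24,"jaw": 0.2},{"wx": 0,"wy": 0,"wz": 0,"x": 0,"y": -1,"z": 26.5,"jaw": 0.2},{"wx": 0,"wy": 0,"wz": 0,"x": 0,"y": -1,"z": 26.5,"jaw": 0.28},{"wx": 0,"wy": 0,"wz": 0,"x": 0,"y": -1,"z": 26.5,"jaw": 0.33},{"wx": 0,"wy": 0,"wz": 0,"x": 0,"y": -1,"z": 26.5,"jaw": 0.38},{"wx": 0,"wy": 0,"wz": 0,"x": 0,"y": -1,"z": 26.5,"jaw": 0.45},{"wx": 0,"wy": 0,"wz": 0,"x": 0,"y": -1,"z": 26.5,"jaw": 0.55},{"wx": 0,"wy": 0,"wz": 0,"x": 0,"y": -1,"z": 26.5,"jaw": 0.55},{"wx": 0,"wy": 0,"wz": 0,"x": 0,"y": -1,"z": 26.5,"jaw": 0.55}]}}

```text
time_s: 16.0
tool_pos: [0.5484, 0.2961, 0.012]
eef_rot: [[1.0, -0.0, 0.001], [-0.0, -1.0, 0.0], [0.001, -0.0, -1.0]]
force: [-1.2, -1.6, 7.0]
gripper_width: 0.585
grasp_force: 61.1
```

Call:
{"api": "servo_tool", "payload": {"rows": [{"wx": 0,"wy": 0,"wz": 0,"x": 0,"y": 0,"z": -6,"jaw": 0.55},{"wx": 0,"wy": 0,"wz": 0,"x": 0,"y": 0,"z": -20,"jaw": 0.55},{"wx": 0,"wy": 0,"wz": 0,"x": 0,"y": 0,"z": -45,"jaw": 0.55},{"wx": 0,"wy": 0,"wz": 0,"x": 0,"y": 5,"z": -70,"jaw": 0.55},{"wx": 0,"wy": 0,"wz": 0,"x": 2,"y": 20,"z": -92,"jaw": 0.55},{"wx": 0,"wy": 0,"wz": 0,"x": 5,"y": 45,"z": -100,"jaw": 0.55},{"wx": 0,"wy": 0,"wz": 0,"x": 9,"y": 77,"z": -100,"jaw": 0.55},{"wx": 0,"wy": 0,"wz": 0,"x": 13,"y": 111,"z": -100,"jaw": 0.55},{"wx": 0,"wy": 0,"wz": 0,"x": 17,"y": 145,"z": -100,"jaw": 0.55},{"wx": 0,"wy": 0,"wz": 0,"x": 21,"y": 179,"z": -100,"jaw": 0.55},{"wx": 0,"wy": 0,"wz": 0,"x": 25,"y": 213,"z": -100,"jaw": 0.55},{"wx": 0,"wy": 0,"wz": 0,"x": 29,"y": 247,"z": -100,"jaw": 0.55}]}}

```text
time_s: 17.0
tool_pos: [0.5772, 0.0473, 0.1119]
eef_rot: [[1.0, 0.0, 0.001], [0.0, -1.0, 0.0], [0.001, -0.0, -1.0]]
force: [0.8, 0.4, -1.7]
gripper_width: 0.581
grasp_force: 62.4
```

Call:
{"api": "servo_tool", "payload": {"rows": [{"wx": 0,"wy": 0,"wz": 0,"x": 4,"y": 34,"z": 0,"jaw": 0.55},{"wx": 0,"wy": 0,"wz": 0,"x": 8,"y": 68,"z": 0,"jaw": 0.55},{"wx": 0,"wy": 0,"wz": 0,"x": 12,"y": 102,"z": 0,"jaw": 0.55},{"wx": 0,"wy": 0,"wz": 0,"x": 16,"y": 136,"z": 0,"jaw": 0.55},{"wx": 0,"wy": 0,"wz": 0,"x": 20,"y": 168,"z": 5,"jaw": 0.55},{"wx": 0,"wy": 0,"wz": 0,"x": 23,"y": 192,"z": 20,"jaw": 0.55},{"wx": 0,"wy": 0,"wz": 0,"x": 24,"y": 205,"z": 45,"jaw": 0.55},{"wx": 0,"wy": 0,"wz": 0,"x": 24,"y": 205,"z": 65,"jaw": 0.55},{"wx": 0,"wy": 0,"wz": 0,"x": 24,"y": 205,"z": 80,"jaw": 0.55},{"wx": 0,"wy": 0,"wz": 0,"x": 24,"y": 205,"z": 87,"jaw": 0.55},{"wx": 0,"wy": 0,"wz": 0,"x": 24,"y": 205,"z": 87,"jaw": 0.55},{"wx": 0,"wy": 0,"wz": 0,"x": 24,"y": 205,"z": 87,"jaw": 0.55}]}}

```text
time_s: 18.0
tool_pos: [0.6014, -0.1559, 0.0249]
eef_rot: [[1.0, 0.0, 0.0], [0.0, -1.0, -0.0], [0.0, 0.0, -1.0]]
force: [-0.0, -0.3, -1.2]
gripper_width: 0.583
grasp_force: 62.5
```

```bash
python3 - <<'E'
from h import *
b=capture("side")[150:290,270:450]
cv2.imwrite("pics/s8.png",cv2.resize(b,None,fx=4,fy=4,interpolation=cv2.INTER_CUBIC))
E
```

```text
(no output)
```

View pics/s8.png

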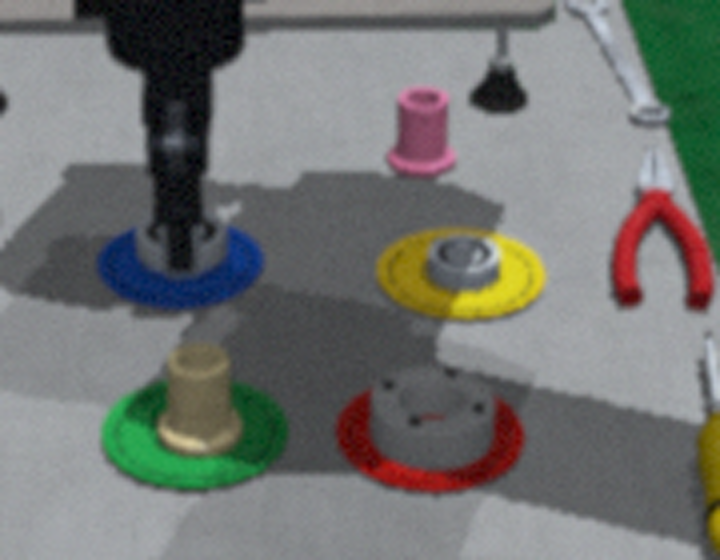

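All three earlier parts sit centred, and the large bearing is over the middle of blue. I'll lower, release and rise.

Call:
{"api": "servo_tool", "payload": {"rows": [{"wx": 0,"wy": 0,"wz": 0,"x": 0,"y": 1,"z": 4,"jaw": 0.55},{"wx": 0,"wy": 0,"wz": 0,"x": 0,"y": 1,"z": 7,"jaw": 0.55},{"wx": 0,"wy": 0,"wz": 0,"x": 0,"y": 1,"z": 8.5,"jaw": 0.55},{"wx": 0,"wy": 0,"wz": 0,"x": 0,"y": 1,"z": 9.5,"jaw": 0.55},{"wx": 0,"wy": 0,"wz": 0,"x": 0,"y": 1,"z": 10,"jaw": 0.55},{"wx": 0,"wy": 0,"wz": 0,"x": 0,"y": 1,"z": 10,"jaw": 0.55}]}}

```text
time_s: 18.55
tool_pos: [0.6014, -0.1571, 0.0159]
eef_rot: [[1.0, 0.0, 0.001], [0.0, -1.0, -0.0], [0.001, 0.0, -1.0]]
force: [-6.5, 2.0, 25.5]
gripper_width: 0.582
grasp_force: 65.5
```

Call:
{"api": "servo_tool", "payload": {"rows": [{"wx": 0,"wy": 0,"wz": 0,"x": 0,"y": 0,"z": -0.5,"jaw": 0.35},{"wx": 0,"wy": 0,"wz": 0,"x": 0,"y": 0,"z": -1,"jaw": 0.25},{"wx": 0,"wy": 0,"wz": 0,"x": 0,"y": 0,"z": -1,"jaw": 0.2},{"wx": 0,"wy": 0,"wz": 0,"x": 0,"y": 0,"z": -4,"jaw": 0.2},{"wx": 0,"wy": 0,"wz": 0,"x": 0,"y": 0,"z": -25,"jaw": 0.2},{"wx": 0,"wy": 0,"wz": 0,"x": 0,"y": 0,"z": -55,"jaw": 0.2},{"wx": 0,"wy": 0,"wz": 0,"x": 0,"y": 0,"z": -90,"jaw": 0.2},{"wx": 0,"wy": 0,"wz": 0,"x": 0,"y": 0,"z": -125,"jaw": 0.2},{"wx": 0,"wy": 0,"wz": 0,"x": 0,"y": 0,"z": -150,"jaw": 0.2},{"wx": 0,"wy": 0,"wz": 0,"x": 0,"y": 0,"z": -150,"jaw": 0.2},{"wx": 0,"wy": 0,"wz": 0,"x": 0,"y": 0,"z": -150,"jaw": 0.2}]}}

```text
time_s: 19.47
tool_pos: [0.6019, -0.1573, 0.1658]
eef_rot: [[1.0, -0.0, 0.003], [-0.0, -1.0, -0.001], [0.003, 0.001, -1.0]]
force: [-1.4, 0.3, -0.8]
gripper_width: 0.802
grasp_force: 0.0
```

```bash
python3 - <<'E'
from h import *
b=capture("side")[190:310,270:430]
cv2.imwrite("pics/s9.png",cv2.resize(b,None,fx=5,fy=5,interpolation=cv2.INTER_CUBIC))
E
```

```text
(no output)
```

View pics/s9.png

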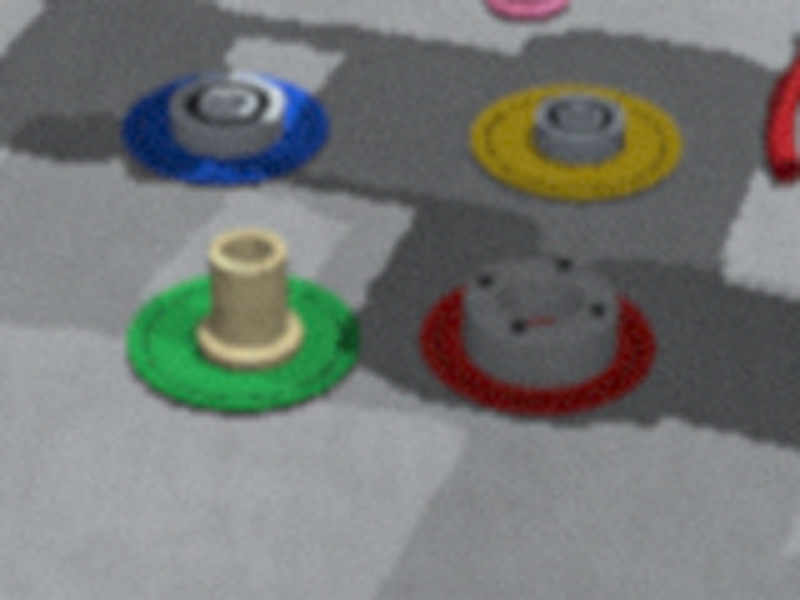

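All four parts sit flat in their saucers. Their top-face centres in this crop are large (226,103), small (579,116), ring (541,297) and bush (248,251). I'll check those numbers and hand in if they're good.

```bash
python3 - <<'E'
from h import *
ok=True
for k,u,v,z,g in(("large",226,103,.018,(601,-157)),("small",579,116,.018,(442,-142)),("ring",541,297,.026,(471,14)),("bush",248,251,.049,(590,10))):
    p=ray("side",270+(u+.5)/5-.5,190+(v+.5)/5-.5,z);d=np.hypot(*(p[:2]-g));ok&=d<8;print(k,p,d)
if ok: print(workorder.hand_in())
E
```

```text
large [ 602.  -157.8   18. ] 1.280624847486577
small [ 442.7 -142.5   18. ] 0.8602325267042534
ring [471.8  11.7  26. ] 2.4351591323771884
bush [588.4  10.9  49. ] 1.8357559750686019
the job is handed in; nothing more can be done
None
```

All four parts are in their saucers, upright and within about 2.5 mm of the middle by the side camera; the nut and tape were left alone, and the job was handed in at about 20 s, with no verdict returned.

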